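Slide a parts bin home in its dock lane, clear of the wet rails

ROBOT

A 7-joint arm with a two-finger parallel gripper is mounted at the origin on a cart in front of the work surface, level with it; the furniture and walls round the work are solid. World frame = base frame: x ahead of the robot, y to its left, z up, the work surface at z = 0. Lengths are in m, angles in rad, forces in N, time in s.
With the tool pointing down it reaches from about 0.425 to 0.875 m from the base axis. Payload 4.7 kg.
Tool frame: the origin (TCP) lies midway between the tips of the shut fingers; the grasp point (between the pads) lies arm.grip_point_offset behind it (arm.grip_point_offset is the distance from the TCP to the grasp point, in m); z points along the fingers, y is the line along which they close (so a half turn about z gives the same grasp; the last joint's range is limited). The gripper opens to 87 mm and grips with 3 to 60 N. Pads are 19 mm wide; open, the fingers measure 117 mm over their backs; the gripper's body (75 mm by 190 mm) begins 51 mm behind the grasp point.
Start: joints at [-1.2, 0.321, -0.07, 1.45, 0.023, 1.371, -0.057], TCP at [0.227, 0.609, 0.19] pointing down, gripper open.
Joint ranges: [-2.86, 2.86], [-0.3, 2.09], [-1.38, 1.24], [0.06, 2.45], [-1.56, 4.7], [0.09, 2.05], [-2.69, 2.69]. Speed limits (rad/s): [2.57, 2.57, 3.14, 3.14, 3.14, 3.14, 3.14].

INTERFACE

Orientations are given as a unit quaternion [x, y, z, w].
In Python, from bench import readout, eyes, arm gives the robot as it stands.
- The arm moves only by the tool apply_moves, never from a script. Its argument "moves" is one flat list of numbers, 7 for each row, row after row: the turn, a rotation vector about the tool's x, y, z in rad, then the shift along the tool's x, y, z in m, then the opening in per cent of the stroke, from 0 (shut) to 100 (fully open). A call has 1 to 20 rows; each row is the pose to reach, as a shift and turn from the pose commanded when the call began, along the tool's axes at that moment; what a row does not reach only later rows make up. A row lasts 1/8 s, in which the tool goes at most 62.5 mm and 10.7 degrees, less where a joint would pass 70% of its speed; a pose out of reach is approached as far as the arm can. A call with a gripper value outside its range is refused whole. The fingers move at their own pace and stop on an object; "force" is the grip in N (left out, the last holds). Time passes only in rows, so rows that repeat a pose let the fingers close. It gives the time, the measured TCP pose, the force, the opening and the grip force at its end, in the units of the state.
- readout.get_state(): the state, without advancing time (a new reading comes with each control period).
- eyes.get_image(name): name is "scene" or "side" or "wrist"; returns the picture (480x640x3 uint8, red, green, blue); there is no depth.
- eyes.camera_params(name): a dict with "vertical_fov" (degrees; the focal length in pixels is half the picture's height over the tangent of half this angle, whatever the lens; pixels are square), "cx", "cy" (the principal point, pixels), "extrinsics" (4x4, takes a point from camera to world coordinates). Camera axes: x right, y up, looking along -z (the intrinsics and any distortion apply to the point x, -y, -z); pixel columns grow to the right and rows downward; lengths in m; the calibration is good to about 2 mm. A picture is of the moment at which its call begins: read the wrist's pose just before it. camera_params takes no time and is no camera call; for the wrist camera it gives the pose at the moment of the call.
- arm.sign_off(): hands the job in; it is judged then, once.
The state is a dict: "time": time; "q": joint angles; "qvel": joint speeds; "tau": joint torques, N m; "ee_pos": TCP position; "tool_rot": TCP orientation; "wrist_force": force on the tool from outside, world axes, zero at the start; "wrist_torque": the same for the moment, N m; "grip_width": finger opening in m; "finger_force": force on a finger pad.
Only numpy, scipy, OpenCV 4.12 (cv2) and the standard library are available. Lean on these libraries where they do the work, as an engineer would, in place of code of your own. Each camera call takes 0.05 s, during which the arm holds its last target. There are 200 camera calls.

TASK

The guide rails of the bin dock have just been repainted and are still wet. Using only the fingertips, push the parts bin that stands on the dock's open apron across to the empty lane and down that lane until the spring pawl snaps up behind it, so that neither the bin nor the robot ever touches a rail. Only push the bin, never lift it, and leave the bin in the other lane and the things lying about the bench where they are.

Things in the scene. Friction and masses are not known exactly. Their poses are not given: they have to be found in the camera images.
- bin: Bin to put away: open sheet-steel parts bin, flat upright sides, 110 mm long (own y), 84 wide (x), 60 high, walls 3, with a bicycle hub and small parts in it, 0.4 to 0.85 kg. Origin: centre of its underside. It starts on the apron, turned a little, +y roughly towards the lanes; the end with the paper card (-y) is its rear and goes in last. Friction on the deck about 0.5 to 0.7.
- dock: Bin dock, fixed: dark steel deck 236 mm wide, its surface 14 mm above the bench. Origin: bench level under the middle of the lane mouths; y runs down the lanes, z up. Bare apron y = -200 to 0 mm, two lanes y = 0 to 200 with centre lines at x = +54 and -54; either one already holds a bin. Stop plate 55 mm high at y = 208 to 212, its rubber buffers' faces at y = 200.
- rails: The three wet guide rails, in the dock's frame: upright flat bars 4 mm thick at x = -108, 0 and +108 mm, from y = 9 to 206 mm, tops 18 mm above the deck (32 above the bench). A lane is 104 mm wide between them: 10 mm free each side of a centred bin. Nothing may touch them.
- pawl_home (a point): In the EMPTY lane: the point on the deck surface where the middle of the bin's underside lies when it is home (dock y = 144 mm, on the lane's centre line). y runs down the lane towards the stop, x across, z up. In this frame the mouth is at y = -144 mm and the buffer faces at y = +56 mm. Against the buffers the bin is at y = +1 mm; the pawl keeps it from coming back past y = -4 mm.
- pawl (a joint): Spring pawl of the empty lane: aluminium flap 24 mm wide, 40 long, in a slot on the lane's centre line, hinged at its mouth end; its free end (60 mm before pawl_home) stands 10 mm above the deck. 0 = up, about 0.25 rad = pressed flush. The bin sliding over it presses it down (about 1 N); it springs up once the bin's rear has passed its free end.
- full_bin: The same kind of bin (110 x 84 x 60 mm, origin at the centre of its underside, top 74 mm above the bench) with a coil of chain, standing home in the other lane: leave it there.
- pliers: Bystander: red-handled pliers lying on the bench beyond the apron, 170 mm long, origin underneath the middle.
- oil: Bystander: black oil bottle standing, 46 mm wide, 155 mm high, origin at its base.
- tape: Bystander: black roll of tape lying flat, 73 mm wide, 19 mm high.
- hub: Bystander: rear wheel hub lying on the bench, 125 mm long, 43 mm thick.
- hex_key: Bystander: L-shaped hex key lying flat, 114 mm long.

How it is judged:
On the way:
1. the bin enters the empty lane and rides over its pawl (value of joint pawl above 0.15 rad and y of bin in the frame of pawl_home above -0.1 m and x of bin in the frame of pawl_home between -0.012 and 0.012 m), for 0.1 s.
At the end, for the whole second after the job is handed in: The bin stands flat and at rest on the deck of the empty lane, home against the stop within 6 mm along the lane and 12 mm across it, with the pawl sprung up behind it (within 0.04 rad of fully up); the other bin is within 10 mm and every bystander within 20 mm of where it started (value of joint pawl below 0.04 rad and y of bin in the frame of pawl_home between -0.006 and 0.006 m and x of bin in the frame of pawl_home between -0.012 and 0.012 m and z of bin in the frame of pawl_home between -0.004 and 0.004 m and angle between bin's own z axis and vertical below 0.05 rad and angle between the y axis of bin and the y axis of pawl_home, either way round below 0.2 rad and linear speed of bin below 0.01 m/s and distance of full_bin from where it was at the start of the episode below 0.01 m and distance of each of pliers, oil, tape, hub, hex_key from where it was at the start of the episode below 0.02 m); the robot touches nothing.
It fails at once if anything touches a wet guide rail (contact force between rails and anything else above 0.1 N).
It fails at once if the bin is lifted off the deck or tipped up (height (world z) of bin above 0.032 m or angle between bin's own z axis and vertical above 0.3 rad).
It fails at once if the bin in the other lane is pushed about (distance of full_bin from where it was at the start of the episode above 0.01 m).
It fails at once if a thing lying about the bench is disturbed (distance of any of pliers, oil, tape, hub, hex_key from where it was at the start of the episode above 0.02 m).
It also fails if it takes over 58 s, if anything falls off the work surface, if the arm or the gripper's body presses on something with over 40 N, if the wrist force passes 120 N, or if a joint passes its speed limit or range.

## Working session

There is one attempt and no reset: what is moved stays moved. The work goes in short steps, Python scripts to look and compute and a tool call to move; the robot and the scene stay as the last step left them, time stands still between calls to the robot, and variables do not carry over. Pictures are saved under pics/ and viewed, at most 10 in all, crops included, and the job is handed in when it is done.

Besides the shell and the picture viewer there is one more tool, called after "Request:" as name(argument=value, ...) on one line, values as JSON. apply_moves: Moves the arm, as the interface text tells. Its arguments: {"type":"object","properties":{"moves":{"type":"array","items":{"type":"number"}},"force":{"type":"number"}},"required":["moves"]}

```bash
ls; mkdir -p pics; python3 - <<'E'
from bench import readout, eyes, arm
import cv2,numpy as np
s=readout.get_state();print(s['ee_pos'],s['tool_rot'],s['grip_width'],s['time'],arm.grip_point_offset)
for n in ['scene','side','wrist']:
    im=eyes.get_image(n);cv2.imwrite(f'pics/{n}0.png',im[:,:,::-1])
    p=eyes.camera_params(n);print(n,{k:(np.round(v,4).tolist() if k=='extrinsics' else v) for k,v in p.items()})
E
```

```text
pics
[0.22690353 0.60845475 0.18895838] [ 1.77453037e-01  9.84128804e-01 -9.51735915e-04 -1.07680635e-04] 0.08676580267209831 0.0 0.0187
scene {'vertical_fov': 53.50464452575477, 'cx': 315.3849638997455, 'cy': 241.34934687605025, 'extrinsics': [[0.8191, 0.3485, -0.4556, -0.0255], [-0.5736, 0.4898, -0.6566, -0.7877], [-0.0056, 0.7992, 0.6011, 0.7322], [0.0, 0.0, 0.0, 1.0]]}
side {'vertical_fov': 42.380108269607156, 'cx': 324.39877848729213, 'cy': 241.0501572081659, 'extrinsics': [[0.9086, 0.257, -0.3292, -0.013], [-0.417, 0.5141, -0.7495, -1.2461], [-0.0234, 0.8183, 0.5743, 0.9455], [0.0, 0.0, 0.0, 1.0]]}
wrist {'vertical_fov': 71.6846485713456, 'cx': 319.60353940832545, 'cy': 237.49936206970207, 'extrinsics': [[0.3487, -0.8975, -0.2701, 0.1528], [0.9372, 0.3328, 0.1041, 0.6374], [-0.0035, -0.2894, 0.9572, 0.3849], [0.0, 0.0, 0.0, 1.0]]}
```

View pics/scene0.png

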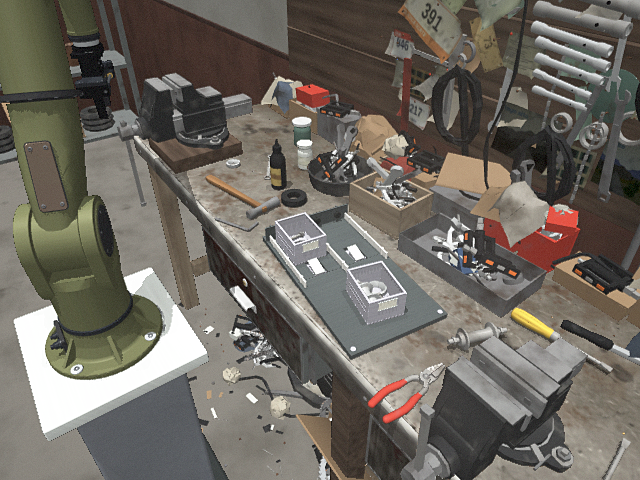

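View pics/side0.png

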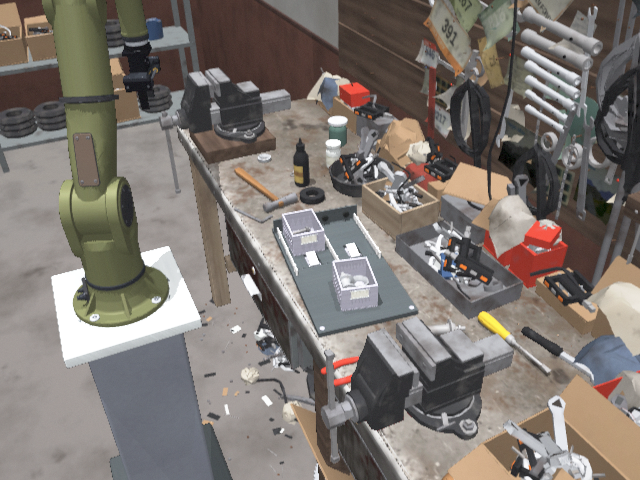

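The scene view shows the dock at (265–445, 205–350). The full bin is at about (300, 237) and the bin to move at (376, 292), with the empty lane on the far-right side. Next, an enlarged crop.

```bash
python3 - <<'E'
import cv2
im=cv2.imread('pics/scene0.png')[203:353,255:450]
cv2.imwrite('pics/c1.png',cv2.resize(im,None,fx=4,fy=4,interpolation=cv2.INTER_CUBIC))
E
```

```text
(no output)
```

View pics/c1.png

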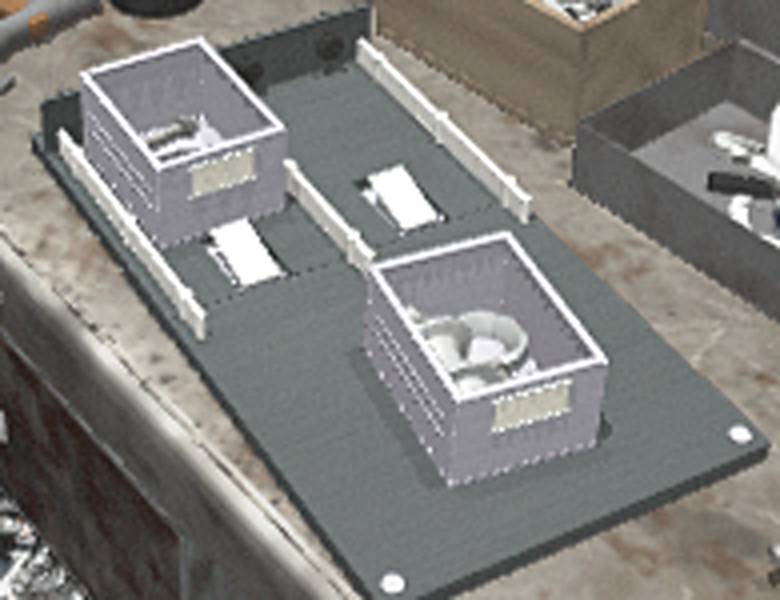

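The crop shows the empty lane on the right (dock +x), with its pawl at crop (400, 197). The bin's rim corners are (370,270), (510,235), (605,360) and (455,402). The rail mouth tops are (201,313) and (527,198).

```bash
cat > h.py <<'E'
import numpy as np
from scipy.optimize import least_squares
def proj(cp,P):
    T=np.array(cp['extrinsics']);f=240/np.tan(np.radians(cp['vertical_fov'])/2)
    c=(np.asarray(P)-T[:3,3])@T[:3,:3]
    return np.c_[cp['cx']+f*c[:,0]/-c[:,2],cp['cy']-f*c[:,1]/-c[:,2]]
def place(p,L):
    c,s=np.cos(p[2]),np.sin(p[2]);L=np.asarray(L,float)
    return np.c_[p[0]+c*L[:,0]-s*L[:,1],p[1]+s*L[:,0]+c*L[:,1],L[:,2]]
def fit(cp,L,px,p0):
    px=np.asarray(px,float)
    r=least_squares(lambda p:(proj(cp,place(p,L))-px).ravel(),p0,loss='soft_l1')
    return r.x,(proj(cp,place(r.x,L))-px)
RIM=[(-.042,.055,.074),(.042,.055,.074),(.042,-.055,.074),(-.042,-.055,.074)]
def rel(d,b):
    c,s=np.cos(d[2]),np.sin(d[2]);v=np.subtract(b[:2],d[:2])
    return np.array([c*v[0]+s*v[1],-s*v[0]+c*v[1],b[2]-d[2]])
E
python3 - <<'E'
from bench import eyes
from h import *
cp=eyes.camera_params('scene')
k=lambda a:np.array(a)/4+[255-.4,203-.4]
D=[(-.108,.009,.032),(.108,.009,.032),(.108,.206,.032),(-.108,.206,.032),(.118,-.2,.014),(.108,.009,.014)]
d,e=fit(cp,D,k([(201,313),(527,198),(362,42),(62,132),(768,447),(525,220)]),[.6,-.1,0.2]);print(d,e.round(1).tolist())
b,e=fit(cp,RIM,k([(370,270),(510,235),(605,360),(455,402)]),[.6,-.2,.2]);print(b,e.round(1).tolist(),rel(d,b))
f,e=fit(cp,RIM,k([(82,73),(202,40),(285,127),(160,168)]),[.6,-.0,.2]);print(f,e.round(1).tolist(),rel(d,f))
E
```

```text
[ 0.50813326 -0.15254993 -0.13526647] [[-0.1, 0.4], [0.3, 0.9], [-0.2, -0.8], [-0.2, -1.1], [-0.0, -0.8], [0.2, 1.3]]
[ 0.49667577 -0.2525002  -0.2643646 ] [[-0.6, -0.8], [-0.0, -0.7], [0.6, 0.7], [-0.0, 0.4]] [ 0.0021259  -0.10058236 -0.12909813]
[ 0.47496465 -0.00243756 -0.12252277] [[-0.5, -0.0], [0.1, -0.8], [0.7, 0.2], [-0.3, 0.3]] [-0.05310894  0.14426822  0.01274371]
```

```bash
cat >> h.py <<'E'
from scipy.spatial.transform import Rotation as Ro
D0=np.array([.508,-.1525,-.132])
def row(s,x,y,z,yd,dock=None):
    """target TCP (dock xy if dock given), yd = direction of tool y (rad, same frame)"""
    if dock is not None: (x,y,_),=place(dock,[(x,y,0)]); yd=yd+dock[2]
    R0=Ro.from_quat(s['tool_rot']).as_matrix();Y=np.array([np.cos(yd),np.sin(yd),0]);Z=np.array([0,0,-1.])
    R1=np.c_[np.cross(Y,Z),Y,Z]
    return np.r_[Ro.from_matrix(R0.T@R1).as_rotvec(),R0.T@(np.array([x,y,z])-s['ee_pos'])].round(4).tolist()
E
python3 - <<'E'
from bench import readout
from h import *
s=readout.get_state()
print(row(s,.35,.55,.25,np.radians(50)));print(row(s,.5,.3,.25,np.radians(10)))
print(row(s,.55,0,.25,np.radians(-50)))
print(row(s,-.085,-.1,.22,-np.pi/2,D0))
E
```

```text
[-0.0015, 0.0003, 0.3414, -0.1359, -0.012, -0.0608]
[-0.0013, 0.0008, 1.0395, -0.3637, -0.1939, -0.0605]
[-0.0009, 0.0016, 2.0867, -0.5153, -0.4576, -0.0601]
[-0.0002, 0.0022, 2.9169, -0.4686, -0.7315, -0.0297]
```

Request:
apply_moves(moves=[0,0,0.17,-0.068,-0.006,-0.04,60,0,0,0.34,-0.136,-0.012,-0.06,60,0,0,0.51,-0.19,-0.058,-0.06,60,0,0,0.69,-0.25,-0.1,-0.06,60,0,0,0.86,-0.305,-0.145,-0.06,60,0,0,1.03,-0.36,-0.19,-0.06,60,0,0,1.2,-0.39,-0.235,-0.06,60,0,0,1.38,-0.42,-0.28,-0.06,60,0,0,1.55,-0.45,-0.33,-0.06,60,0,0,1.72,-0.475,-0.375,-0.06,60,0,0,1.9,-0.495,-0.42,-0.06,60,0,0,2.08,-0.51,-0.46,-0.06,60,0,0,2.25,-0.505,-0.515,-0.05,60,0,0,2.42,-0.495,-0.57,-0.05,60,0,0,2.6,-0.485,-0.625,-0.04,60,0,0,2.77,-0.475,-0.68,-0.03,60,0,0,2.917,-0.469,-0.731,-0.03,60,0,0,2.917,-0.469,-0.731,-0.03,60,0,0,2.917,-0.469,-0.731,-0.03,60])

```text
time: 2.52
ee_pos: [0.4115, -0.239, 0.22]
tool_rot: [0.998, -0.066, 0.0, -0.0]
wrist_force: [-0.8, -0.3, 0.7]
grip_width: 0.0521
finger_force: 0.0
```

```bash
python3 - <<'E'
from bench import readout,eyes
from h import *
import cv2
s=readout.get_state();print(s['time'],s['ee_pos'],s['tool_rot'],s['q'],s['grip_width'],s['wrist_force'])
cp=eyes.camera_params('wrist');im=eyes.get_image('wrist');cv2.imwrite('pics/w1.png',im[:,:,::-1])
import pickle;pickle.dump(cp,open('cp1','wb'))
E
```

```text
2.525 [ 0.41147138 -0.23895104  0.21998526] [ 9.97849859e-01 -6.55393475e-02  1.65778351e-04 -4.75373579e-04] [-0.35339057 -0.12757039  0.76810155  1.84256318  0.08892627  1.39172745
 -1.30721501] 0.052138100047797266 [-0.80870496 -0.32479012  0.71462754]
```

View pics/w1.png

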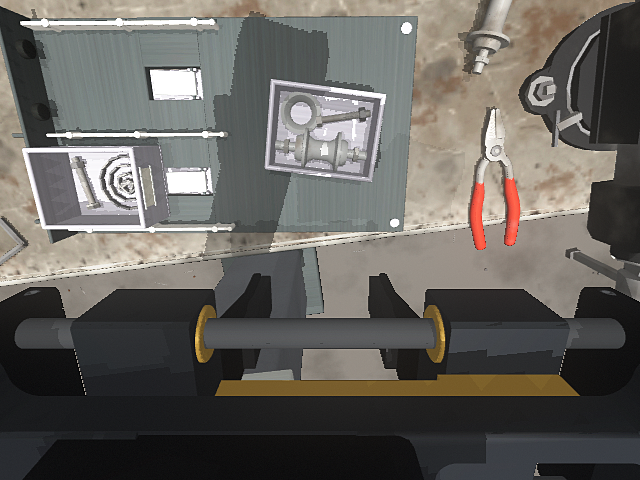

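The wrist view shows the right (empty) lane at the top and the bin rim at (265,170), (272,80), (385,95) and (373,181). The rail mouth ends are (216,22), (227,134) and (233,227), and the deck corners are (417,16) and (405,231).

```bash
python3 - <<'E'
from h import *
import pickle
cp=pickle.load(open('cp1','rb'))
D=[(.108,.009,.032),(0,.009,.032),(-.108,.009,.032),(0,.206,.032),(.108,.206,.032),(.118,-.2,.014),(-.118,-.2,.014)]
d,e=fit(cp,D,[(216,22),(227,134),(233,227),(47,134),(22,23),(417,16),(405,231)],D0);print(d,e.round(1).tolist())
b,e=fit(cp,RIM,[(265,170),(272,80),(385,95),(373,181)],[.5,-.25,-.26]);print(b,e.round(1).tolist(),rel(d,b))
f,e=fit(cp,RIM,[(42,230),(23,149),(136,149),(143,230)],[.47,-.0,-.13]);print(f,e.round(1).tolist(),rel(d,f))
E
```

```text
[ 0.50635665 -0.15614698 -0.1254338 ] [[0.5, -0.4], [-1.2, -0.1], [0.6, 1.4], [0.1, 0.8], [-0.8, -0.3], [2.5, -0.7], [-0.9, 0.5]]
[ 0.4935782  -0.25397685 -0.24327832] [[0.2, 0.1], [-1.0, -0.1], [1.6, -0.9], [-0.4, 1.4]] [-0.00043904 -0.09865992 -0.11784453]
[ 0.46925621 -0.00426223 -0.14102851] [[0.3, -0.3], [-0.2, -0.8], [-2.2, 0.4], [2.7, 0.8]] [-0.05581053  0.14605001 -0.01559472]
```

```bash
sed -i 's/^D0=.*/D0=np.array([.507,-.154,-.128])/' h.py; python3 - <<'E'
from bench import readout
from h import *
s=readout.get_state()
for x,z in [(-.085,.04),(-.055,.04),(.0,.04),(.0015,.04)]: print(row(s,x,-.1,z,-np.pi/2,D0))
E
```

```text
[-0.0005, 0.0, -0.0016, -0.0013, 0.0042, 0.1799]
[-0.0005, 0.0, -0.0016, 0.0287, 0.0042, 0.1799]
[-0.0005, 0.0, -0.0016, 0.0837, 0.0041, 0.1799]
[-0.0005, 0.0, -0.0016, 0.0852, 0.0041, 0.1799]
```

Descend beside the bin and push it across, stopping about 4 mm short so I can check.

Request:
apply_moves(moves=[0,0,0,-0.001,0.004,0.06,60,0,0,0,-0.001,0.004,0.12,60,0,0,0,-0.001,0.004,0.16,60,0,0,0,-0.001,0.004,0.18,60,0,0,0,0.012,0.004,0.18,60,0,0,0,0.025,0.004,0.18,60,0,0,0,0.03,0.004,0.18,60,0,0,0,0.035,0.004,0.18,60,0,0,0,0.04,0.004,0.18,60,0,0,0,0.045,0.004,0.18,60,0,0,0,0.05,0.004,0.18,60,0,0,0,0.055,0.004,0.18,60,0,0,0,0.06,0.004,0.18,60,0,0,0,0.065,0.004,0.18,60,0,0,0,0.07,0.004,0.18,60,0,0,0,0.074,0.004,0.18,60,0,0,0,0.078,0.004,0.18,60,0,0,0,0.08,0.004,0.18,60,0,0,0,0.08,0.004,0.18,60])

```text
time: 4.95
ee_pos: [0.49, -0.2542, 0.04]
tool_rot: [0.998, -0.066, -0.0, 0.0]
wrist_force: [1.7, -0.1, -0.1]
grip_width: 0.052
finger_force: 0.0
```

```bash
python3 - <<'E'
from bench import readout,eyes
from h import *
import cv2
s=readout.get_state();print(s['time'],s['ee_pos'],s['wrist_force'],rel(D0,[*s['ee_pos'][:2],0]))
im=eyes.get_image('scene');cv2.imwrite('pics/s2.png',cv2.resize(im[203:353,255:450,::-1],None,fx=4,fy=4,interpolation=cv2.INTER_CUBIC))
E
```

```text
4.95 [ 0.4900138  -0.25423439  0.03999791] [ 1.66393839 -0.0795102  -0.07152787] [-0.00405224 -0.1015827   0.128     ]
```

View pics/s2.png

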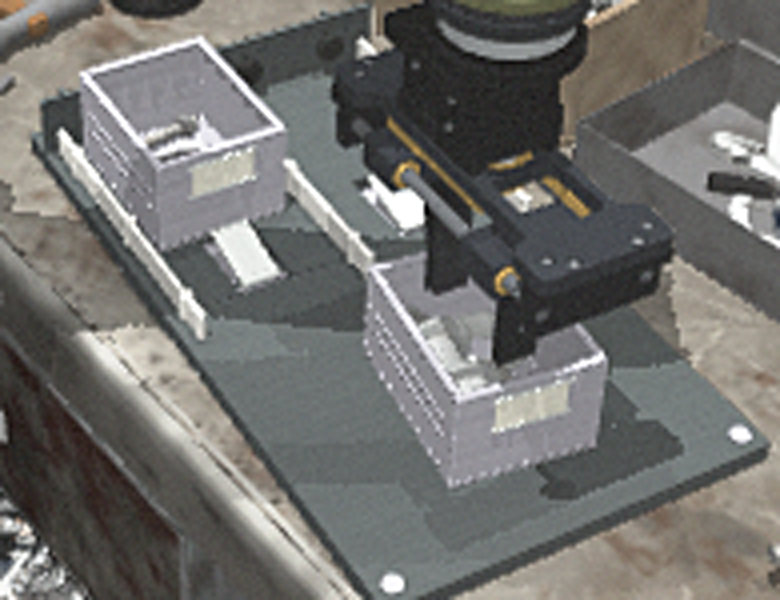

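The bin's rim looks unchanged and the fingers appear to be inside its outline, so I need to check before moving on.

```bash
python3 - <<'E'
from bench import readout,eyes
from h import *
import cv2
s=readout.get_state();print(s['time'],s['ee_pos'],s['wrist_force'],s['q'])
pts=place([*s['ee_pos'][:2],D0[2]],[(0,y,z) for z in (.04,.09) for y in (.026,-.026,.041,-.041)])
q=proj(eyes.camera_params('scene'),pts);print(((q-[255-.4,203-.4])*4).round().tolist())
a=eyes.get_image('side')[195:325,265:415,::-1];w=eyes.get_image('wrist')[:,:,::-1]
cv2.imwrite('pics/m.png',np.hstack([cv2.resize(a,(400,346)),cv2.resize(w,(400,346))]))
E
```

```text
5.0 [ 0.48989943 -0.25423201  0.04001295] [-0.12165749 -0.31323853 -0.42033961] [-0.26071587  0.30458065  0.79891684  1.89310544 -0.25086817  1.04665598
 -1.06089193]
[[445.0, 339.0], [499.0, 399.0], [430.0, 322.0], [516.0, 418.0], [451.0, 268.0], [507.0, 327.0], [435.0, 251.0], [524.0, 345.0]]
```

View pics/m.png

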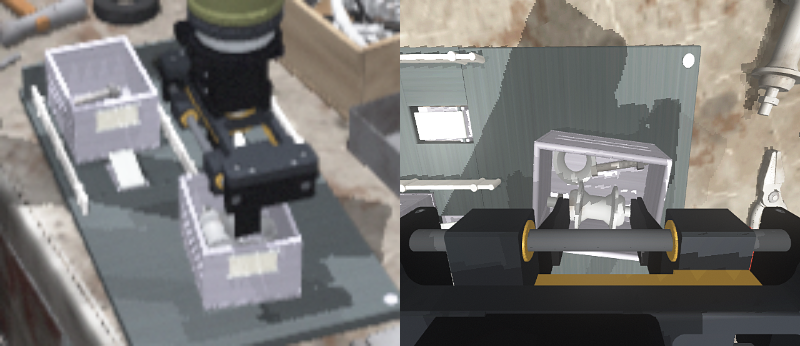

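The fingers are inside the bin, and it hasn't moved. Most likely the descent lagged and they passed over the wall. I'll back straight up, move outside, descend, and confirm the height before pushing.

Request:
apply_moves(moves=[0,0,0,0,0,-0.03,60,0,0,0,0,0,-0.06,60,0,0,0,0,0,-0.08,60,0,0,0,0,0,-0.08,60,0,0,0,0,0,-0.08,60,0,0,0,-0.03,0,-0.08,60,0,0,0,-0.06,0,-0.08,60,0,0,0,-0.082,0,-0.08,60,0,0,0,-0.082,0,-0.08,60,0,0,0,-0.082,0,-0.08,60])

```text
time: 6.35
ee_pos: [0.4093, -0.2432, 0.1197]
tool_rot: [0.998, -0.066, 0.0, 0.0]
wrist_force: [0.3, -0.3, 0.4]
grip_width: 0.0522
finger_force: 0.0
```

Request:
apply_moves(moves=[0,0,0,0,0,0.02,60,0,0,0,0,0,0.04,60,0,0,0,0,0,0.06,60,0,0,0,0,0,0.08,60,0,0,0,0,0,0.08,60,0,0,0,0,0,0.08,60,0,0,0,0,0,0.08,60])

```text
time: 7.22
ee_pos: [0.4096, -0.2437, 0.0409]
tool_rot: [0.998, -0.066, 0.001, 0.0]
wrist_force: [0.4, -0.5, -0.0]
grip_width: 0.0522
finger_force: 0.0
```

Request:
apply_moves(moves=[0,0,0,0.01,0,0,60,0,0,0,0.02,0,0,60,0,0,0,0.025,0,0,60,0,0,0,0.03,0,0,60,0,0,0,0.035,0,0,60,0,0,0,0.04,0,0,60,0,0,0,0.045,0,0,60])

```text
time: 8.1
ee_pos: [0.4511, -0.2505, 0.0397]
tool_rot: [0.998, -0.067, -0.002, 0.0]
wrist_force: [-6.2, -0.2, 3.4]
grip_width: 0.0523
finger_force: 2.9
```

```bash
python3 - <<'E'
from bench import readout,eyes
from h import *
import cv2,pickle
s=readout.get_state();print(s['time'],s['ee_pos'],s['wrist_force'],rel(D0,[*s['ee_pos'][:2],0]))
cp=eyes.camera_params('wrist');pickle.dump(cp,open('cp2','wb'))
w=eyes.get_image('wrist')[:,:,::-1];cv2.imwrite('pics/w2.png',w)
E
```

```text
8.1 [ 0.45110434 -0.2505301   0.03965299] [-6.17504034 -0.18508399  3.42386139] [-0.04311625 -0.10287552  0.128     ]
```

View pics/w2.png

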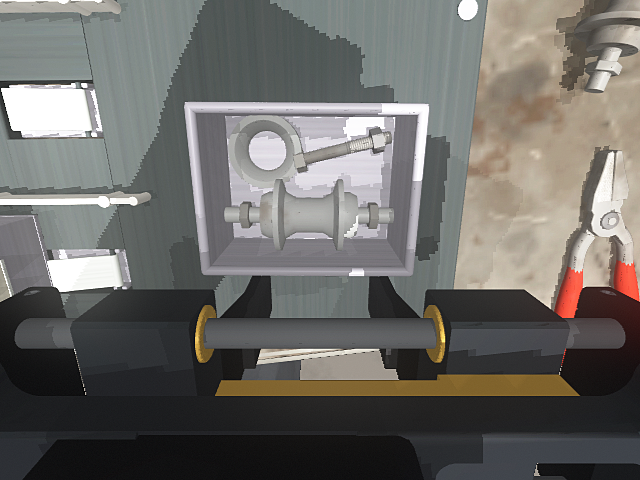

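Contact is now real at 6 N. The bin rim is at (203,274), (185,103), (428,104), (414,274), nearly square to the dock.

```bash
python3 - <<'E'
from h import *
import pickle
from bench import readout
cp=pickle.load(open('cp2','rb'));s=readout.get_state()
b,e=fit(cp,RIM,[(203,274),(185,103),(428,104),(414,274)],[.5,-.25,-.13]);print(b,e.round(1).tolist(),rel(D0,b),rel(b,[*s['ee_pos'][:2],0]))
D=[(0,.009,.032),(.118,-.2,.014)]
print(proj(cp,place(D0,[(0,.009,.032),(.106,.009,.032),(.108,-.19,.014)])))
for x in (-.043,0,.003):print(row(s,x,-.103,.04,-np.pi/2,D0))
E
```

```text
[ 0.50417088 -0.25139924 -0.13500556] [[0.5, 0.8], [-0.3, -0.3], [0.6, -0.9], [-1.0, 0.9]] [ 0.00962711 -0.09696357 -0.00700556] [-0.05183165 -0.00603301  0.13500556]
[[ 1.38279358e+02  2.00225561e+02]
 [ 1.04793553e+02 -3.60505741e-02]
 [ 4.70230725e+02  6.33234385e+00]]
[0.001, 0.0028, -0.0054, -0.0008, 0.0004, -0.0003]
[0.001, 0.0028, -0.0054, 0.0422, 0.0001, -0.0004]
[0.001, 0.0028, -0.0054, 0.0452, 0.0001, -0.0004]
```

Request:
apply_moves(moves=[0,0,0,0.005,0,0,60,0,0,0,0.01,0,0,60,0,0,0,0.015,0,0,60,0,0,0,0.02,0,0,60,0,0,0,0.025,0,0,60,0,0,0,0.03,0,0,60,0,0,0,0.035,0,0,60,0,0,0,0.039,0,0,60,0,0,0,0.042,0,0,60,0,0,0,0.044,0,0,60,0,0,0,0.044,0,0,60,0,0,0,0.044,0,0,60])

```text
time: 9.65
ee_pos: [0.4948, -0.2548, 0.0395]
tool_rot: [0.998, -0.066, -0.002, -0.001]
wrist_force: [-5.5, 0.3, 2.8]
grip_width: 0.0524
finger_force: 2.7
```

```bash
python3 - <<'E'
from bench import readout,eyes
from h import *
import cv2,pickle
s=readout.get_state();print(s['time'],s['ee_pos'],s['wrist_force'],rel(D0,[*s['ee_pos'][:2],0]))
cp=eyes.camera_params('wrist');pickle.dump(cp,open('cp3','wb'))
w=eyes.get_image('wrist')[:,:,::-1];cv2.imwrite('pics/w3.png',w)
E
```

```text
9.65 [ 0.49478797 -0.25479464  0.03945558] [-5.51373176  0.34362365  2.82808869] [ 0.00075439 -0.10152893  0.128     ]
```

View pics/w3.png

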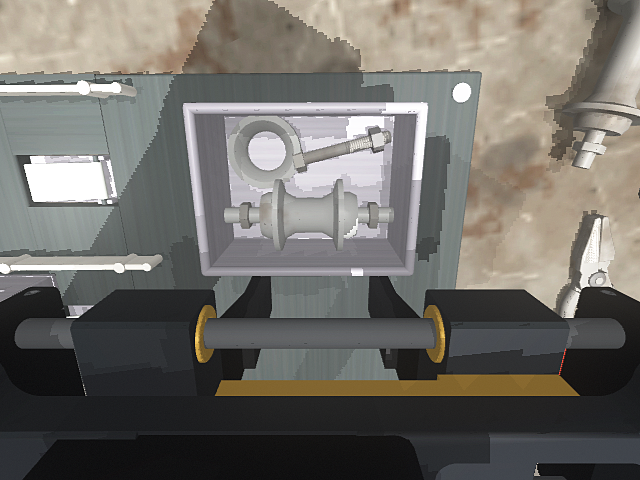

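The right rail's mouth end is at (134,88), the middle rail's at (161,262), the deck corner at (480,72), and the bin rim is at the same pixels as before.

```bash
python3 - <<'E'
from h import *
import pickle
from bench import readout
cp=pickle.load(open('cp3','rb'));s=readout.get_state()
b,e=fit(cp,RIM,[(203,274),(185,103),(427,103),(414,274)],[.55,-.25,-.13]);print(b,e.round(1).tolist(),rel(D0,b))
d,e=fit(cp,[(.108,.009,.032),(0,.009,.032),(.118,-.2,.014)],[(134,88),(161,262),(480,72)],D0);print(d,e.round(1).tolist(),rel(d,b))
# lateral check via rail line directions
print(proj(cp,place(D0,[(.108,.009,.032),(0,.009,.032),(.118,-.2,.014)])))
E
```

```text
[ 0.54801729 -0.25555787 -0.13104617] [[0.4, 0.9], [-0.9, -0.4], [1.5, -0.6], [-0.8, 0.7]] [ 0.05364567 -0.09549116 -0.00304617]
[ 0.5058043  -0.15996833 -0.12759306] [[-1.1, -0.5], [-0.2, 4.7], [12.5, -0.0]] [ 0.05403333 -0.08944102 -0.00345311]
[[122.02237555  86.71939408]
 [151.41820176 266.1516168 ]
 [482.55395953  71.40923344]]
```

```bash
sed -i 's/^D0=.*/D0=np.array([.5065,-.157,-.128])/' h.py; python3 - <<'E'
from bench import readout
from h import *
s=readout.get_state()
print(row(s,.054,-.185,.13,0,D0),row(s,.054,-.185,.042,0,D0))
E
```

```text
[-0.004, 0.0024, -1.5753, 0.0531, 0.0862, -0.0908] [-0.004, 0.0024, -1.5753, 0.0535, 0.0863, -0.0028]
```

Request:
apply_moves(moves=[0,0,0,-0.015,0,0,45,0,0,0,-0.025,0,-0.02,45,0,0,0,-0.025,0,-0.06,45,0,0,0,-0.025,0,-0.09,45,0,0,0,-0.025,0,-0.09,45,0,0,-0.17,-0.015,0.01,-0.09,45,0,0,-0.34,-0.005,0.02,-0.09,45,0,0,-0.51,0.005,0.03,-0.09,45,0,0,-0.68,0.015,0.04,-0.09,45,0,0,-0.85,0.025,0.05,-0.09,45,0,0,-1.02,0.035,0.06,-0.09,45,0,0,-1.19,0.045,0.07,-0.09,45,0,0,-1.36,0.05,0.08,-0.09,45,0,0,-1.5,0.052,0.086,-0.09,45,0,0,-1.571,0.052,0.086,-0.09,45,0,0,-1.571,0.052,0.086,-0.09,45,0,0,-1.571,0.052,0.086,-0.09,45])

```text
time: 11.82
ee_pos: [0.5368, -0.3468, 0.1293]
tool_rot: [0.753, 0.659, -0.0, -0.0]
wrist_force: [0.3, 0.2, -0.2]
grip_width: 0.0392
finger_force: 0.0
```

```bash
python3 - <<'E'
from bench import readout,eyes
from h import *
import cv2,pickle
s=readout.get_state();print(s['time'],s['ee_pos'],s['q'],rel(D0,[*s['ee_pos'][:2],0]))
cp=eyes.camera_params('wrist');pickle.dump(cp,open('cp4','wb'))
w=eyes.get_image('wrist')[:,:,::-1];cv2.imwrite('pics/w4.png',w)
print(row(s,.054,-.185,.042,0,D0))
E
```

```text
11.825 [ 0.53677416 -0.34682805  0.12930611] [ 0.03890144  0.37557347  0.62810244  1.57960248 -0.22838403  1.2617952
  0.57068727] [ 0.05425819 -0.18441058  0.128     ]
[-0.0007, -0.0006, -0.0051, -0.0006, -0.0002, 0.0873]
```

View pics/w4.png

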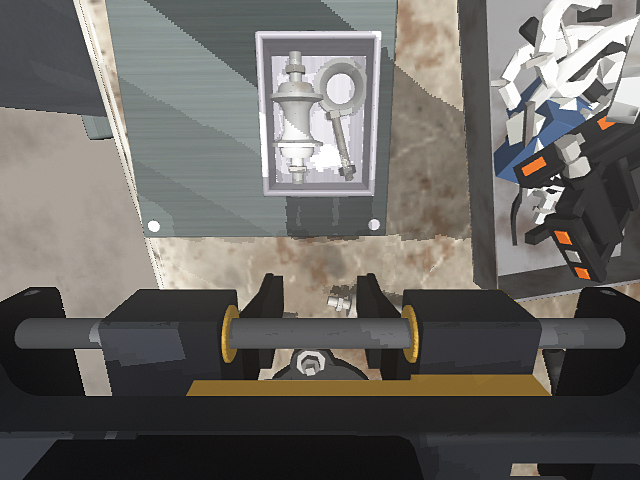

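The wrist view shows the bin rim at (257,32), (381,32), (374,195), (264,195), squarely aligned with the deck. The deck's rear corners are at (148,238) and (386,236). The hub's end is at (340,290) and a vise part at (310,352). I'll check clearances.

```bash
python3 - <<'E'
from h import *
import pickle
cp=pickle.load(open('cp4','rb'))
b,e=fit(cp,RIM,[(257,32),(381,32),(374,195),(264,195)],[.55,-.25,-.13]);print(b,e.round(1).tolist(),rel(D0,b))
d,e=fit(cp,[(.118,-.2,.014),(-.118,-.2,.014)],[(386,236),(148,238)],D0);print(d,e.round(1).tolist(),rel(d,b))
T=np.array(cp['extrinsics']);f=240/np.tan(np.radians(cp['vertical_fov'])/2)
for u,v,z in [(340,290,.02),(340,290,.04),(310,350,.05),(310,350,.1)]:
    r=T[:3,:3]@np.array([(u-cp['cx'])/f,-(v-cp['cy'])/f,-1]);p=T[:3,3]+r*(z-T[2,3])/r[2];print(z,rel(D0,[*p[:2],0])[:2])
E
```

```text
[ 0.54871475 -0.25557353 -0.1328979 ] [[-1.2, -0.5], [1.2, -0.5], [0.2, 0.9], [-0.2, 0.9]] [ 0.05445238 -0.09237837 -0.0048979 ]
[ 0.50849516 -0.15529155 -0.12316237] [[1.5, 0.0], [-1.6, 0.1]] [ 0.05223469 -0.09458133 -0.00973553]
0.02 [ 0.07466751 -0.25224399]
0.04 [ 0.07338403 -0.24253825]
0.05 [ 0.04465745 -0.30109173]
0.1 [ 0.04655434 -0.26530067]
```

Request:
apply_moves(moves=[0,0,-0.005,0,0,0.02,45,0,0,-0.005,0,0,0.04,45,0,0,-0.005,0,0,0.06,45,0,0,-0.005,0,0,0.08,45,0,0,-0.005,0,0,0.087,45,0,0,-0.005,0,0,0.087,45,0,0,-0.005,0,0,0.087,45])

```text
time: 12.75
ee_pos: [0.5377, -0.3477, 0.0439]
tool_rot: [0.751, 0.661, 0.0, 0.001]
wrist_force: [-0.1, -0.5, 0.1]
grip_width: 0.0393
finger_force: 0.0
```

Request:
apply_moves(moves=[0,0,0,0.01,0,0,45,0,0,0,0.02,0,0,45,0,0,0,0.025,0,0,45,0,0,0,0.03,0,0,45,0,0,0,0.035,0,0,45,0,0,0,0.04,0,0,45,0,0,0,0.045,0,0,45,0,0,0,0.05,0,0,45,0,0,0,0.055,0,0,45,0,0,0,0.06,0,0,45,0,0,0,0.06,0,0,45])

```text
time: 14.12
ee_pos: [0.545, -0.287, 0.043]
tool_rot: [0.75, 0.661, 0.0, -0.0]
wrist_force: [-0.1, -0.5, -1.0]
grip_width: 0.0391
finger_force: 0.0
```

```bash
python3 - <<'E'
from bench import readout,eyes
from h import *
import cv2,pickle
s=readout.get_state();print(s['time'],s['ee_pos'],s['wrist_force'],rel(D0,[*s['ee_pos'][:2],0]),row(s,.054,.08,.042,0,D0))
cp=eyes.camera_params('wrist');pickle.dump(cp,open('cp5','wb'))
w=eyes.get_image('wrist')[:,:,::-1];cv2.imwrite('pics/w5.png',w)
E
```

```text
14.125 [ 0.54499458 -0.28703769  0.04302538] [-0.12252946 -0.52166905 -0.95923673] [ 0.05477907 -0.12406001  0.128     ] [0.0001, -0.0003, 0.0019, 0.2041, -0.0004, 0.0011]
```

View pics/w5.png

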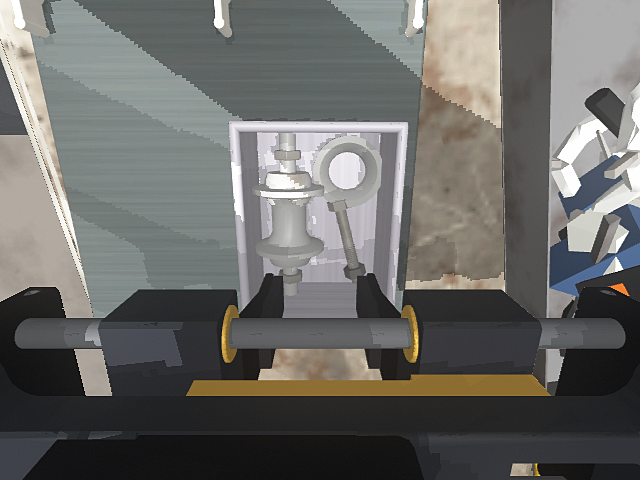

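```bash
python3 - <<'E'
from h import *
import pickle
from bench import readout
cp=pickle.load(open('cp5','rb'));s=readout.get_state()
b,e=fit(cp,RIM[:2],[(231,122),(408,122)],[.55,-.25,-.13]);print(b,rel(D0,b))
d,e=fit(cp,[(0,.009,.032),(.108,.009,.032)],[(222,30),(418,28)],D0);print(d,e.round(1).tolist(),rel(d,b))
print(rel(b,[*s['ee_pos'][:2],0]))
i=place([*s['ee_pos'][:2],D0[2]],[(x,y,.043) for x in (-.02,.02) for y in (-.01,.01)]);print(proj(cp,i).round())
print(proj(cp,place(b,RIM)).round(), s['q'],s['tau'].round(1))
E
```

```text
[ 0.54916832 -0.25558806 -0.12556653] [ 0.0549041  -0.09233488  0.00243347]
[ 0.50780756 -0.15441272 -0.11669701] [[-0.9, 0.1], [0.9, 0.0]] [ 0.05285954 -0.09567148 -0.00886952]
[-0.00026121 -0.03220519  0.12556653]
[[288. 284.]
 [287. 255.]
 [350. 284.]
 [351. 255.]]
[[230. 122.]
 [409. 122.]
 [394. 328.]
 [245. 328.]] [-0.03654206  0.40293552  0.59118289  1.72567982 -0.24935463  1.08862059
  0.50762223] [ -0.3 -43.8   7.  -27.3  -0.1   0.1  -0. ]
```

The bin has not moved and there was no contact force. In the images the fingertips also sit about 30 mm nearer the camera than the TCP reading says. So at these openings the tips are really near rim height (about z 0.073) and passed over the wall. I'll back out high, come down lower behind the bin, and push while watching the force.

Request:
apply_moves(moves=[0,0,0,0,0,-0.02,45,0,0,0,0,0,-0.04,45,0,0,0,0,0,-0.04,45,0,0,0,-0.03,0,-0.04,45,0,0,0,-0.06,0,-0.04,45,0,0,0,-0.06,0,-0.04,45,0,0,0,-0.06,0,-0.02,45,0,0,0,-0.06,0,0,45,0,0,0,-0.06,0,0.01,45,0,0,0,-0.06,0,0.016,45,0,0,0,-0.06,0,0.016,45,0,0,0,-0.06,0,0.016,45])

```text
time: 15.68
ee_pos: [0.5376, -0.3476, 0.0277]
tool_rot: [0.751, 0.661, 0.0, 0.001]
wrist_force: [0.4, -1.2, -1.0]
grip_width: 0.0395
finger_force: 0.0
```

Request:
apply_moves(moves=[0,0,0,0.01,0,0,45,0,0,0,0.02,0,0,45,0,0,0,0.025,0,0,45,0,0,0,0.03,0,0,45,0,0,0,0.035,0,0,45])

```text
time: 16.3
ee_pos: [0.5411, -0.3139, 0.0272]
tool_rot: [0.751, 0.66, -0.001, 0.001]
wrist_force: [-0.6, -3.8, -1.2]
grip_width: 0.0397
finger_force: 2.0
```

```bash
python3 - <<'E'
from bench import readout,eyes
from h import *
s=readout.get_state();print(s['time'],s['ee_pos'],s['wrist_force'],s['wrist_torque'],rel(D0,[*s['ee_pos'][:2],0]),row(s,.054,.08,.026,0,D0))
E
```

```text
16.3 [ 0.54110997 -0.31387299  0.02724429] [-0.58604329 -3.80253021 -1.21996302] [-0.99211817  0.06224449 -0.04471707] [ 0.05435178 -0.15117165  0.128     ] [0.0003, 0.002, -0.0001, 0.2312, -0.0004, 0.0008]
```

Contact is now good (3.8 N). I'll take a reference wrist image, then push on in stages, checking for bin slip with template matching.

```bash
cat > chk.py <<'E'
from bench import readout,eyes
from h import *
import cv2,sys
s=readout.get_state();print(s['time'],s['ee_pos'],s['wrist_force'],rel(D0,[*s['ee_pos'][:2],0]),row(s,.054,.08,.026,0,D0))
g=eyes.get_image('wrist')[:,:,::-1];cv2.imwrite(f'pics/{sys.argv[1]}.png',g)
cp=eyes.camera_params('wrist');c=proj(cp,place([*s['ee_pos'][:2],D0[2]],[(x,.01+y,.074) for x in (-.042,.042) for y in (0,.11)]));print(c.round().tolist())
if len(sys.argv)>2:
    r=cv2.imread(f'pics/{sys.argv[2]}.png')
    for (x0,y0,x1,y1) in [(225,int(sys.argv[3]),320,int(sys.argv[3])+90),(320,int(sys.argv[3]),415,int(sys.argv[3])+90),(255,150,385,250)]:
        m=cv2.matchTemplate(g,r[y0:y1,x0:x1],cv2.TM_CCOEFF_NORMED);_,v,_,l=cv2.minMaxLoc(m);print(round(v,2),l[0]-x0,l[1]-y0)
E
python3 chk.py r0
```

```text
16.3 [ 0.54110997 -0.31387299  0.02724429] [-0.58604329 -3.80253021 -1.21996302] [ 0.05435178 -0.15117165  0.128     ] [0.0003, 0.002, -0.0001, 0.2312, -0.0004, 0.0008]
[[233.0, 288.0], [213.0, 34.0], [404.0, 288.0], [425.0, 34.0]]
```

Request:
apply_moves(moves=[0,0,0,0.005,0,0,45,0,0,0,0.01,0,0,45,0,0,0,0.015,0,0,45,0,0,0,0.02,0,0,45,0,0,0,0.025,0,0,45,0,0,0,0.03,0,0,45,0,0,0,0.035,0,0,45,0,0,0,0.04,0,0,45])

```text
time: 17.35
ee_pos: [0.5468, -0.2727, 0.0272]
tool_rot: [0.751, 0.661, 0.0, 0.0]
wrist_force: [-1.3, -5.9, 1.0]
grip_width: 0.0391
finger_force: 2.5
```

```bash
python3 chk.py r1 r0 40
```

```text
17.35 [ 0.54675548 -0.27269016  0.02720745] [-1.31064912 -5.90903692  1.04552509] [ 0.0546941  -0.10960508  0.128     ] [0.0003, 0.0002, 0.001, 0.1896, -0.0005, 0.0012]
[[233.0, 288.0], [213.0, 34.0], [404.0, 288.0], [426.0, 34.0]]
0.99 0 0
0.98 0 0
0.93 0 0
```

```bash
python3 - <<'E'
from bench import eyes,readout
from h import *
import cv2
g=cv2.imread('pics/r1.png',0);cp=eyes.camera_params('wrist');s=readout.get_state()
P=proj(cp,place(D0,[(x,y,.032) for x in (0,.108) for y in (.009,.03,.05)]));print(P.round().tolist())
def runs(r,t=195):
    a=np.where(g[r]>t)[0];return [(int(k[0]),int(k[-1])) for k in np.split(a,np.where(np.diff(a)>1)[0]+1) if len(k)>2]
for r in (2,10,20,30,40,50,60,70,80,100,120): print(r,runs(r))
E
```

```text
[[214.0, 61.0], [210.0, 14.0], [206.0, -34.0], [423.0, 61.0], [426.0, 14.0], [430.0, -33.0]]
2 [(105, 111), (120, 141), (201, 214), (295, 341), (421, 435), (438, 477)]
10 [(204, 212), (423, 431), (435, 450), (454, 480), (486, 491)]
20 [(207, 213), (422, 429), (435, 437), (444, 452), (458, 486)]
30 [(208, 428), (453, 467)]
40 [(0, 2), (211, 218), (412, 429), (447, 484), (506, 508)]
50 [(0, 3), (212, 219), (413, 421), (505, 508)]
60 [(0, 4), (9, 13), (212, 220), (279, 281), (413, 420), (481, 495), (499, 501), (503, 508)]
70 [(213, 220), (248, 270), (291, 337), (412, 419), (476, 482), (486, 508)]
80 [(0, 3), (214, 221), (248, 265), (294, 321), (411, 418), (457, 459), (504, 509)]
100 [(0, 23), (216, 223), (249, 271), (277, 285), (292, 319), (333, 362), (410, 417), (462, 464), (466, 470), (480, 485), (505, 509)]
120 [(0, 4), (6, 28), (218, 224), (251, 254), (269, 287), (312, 318), (330, 364), (409, 415), (505, 509)]
```

Lateral position is confirmed to within about 1 mm: rails centred at columns 209 and 426 and the bin centred at 316. I'll continue down the lane.

Request:
apply_moves(moves=[0,0,0,0.006,0,0,45,0,0,0,0.012,0,0,45,0,0,0,0.018,0,0,45,0,0,0,0.024,0,0,45,0,0,0,0.03,0,0,45,0,0,0,0.036,0,0,45,0,0,0,0.042,0,0,45,0,0,0,0.048,0,0,45,0,0,0,0.054,0,0,45,0,0,0,0.06,0,0,45,0,0,0,0.066,0,0,45,0,0,0,0.072,0,0,45,0,0,0,0.078,0,0,45,0,0,0,0.084,0,0,45,0,0,0,0.09,0,0,45])

```text
time: 19.27
ee_pos: [0.5578, -0.1837, 0.0272]
tool_rot: [0.751, 0.661, -0.0, 0.0]
wrist_force: [-0.8, -5.3, 2.3]
grip_width: 0.0391
finger_force: 2.7
```

```bash
python3 chk.py r2 r1 40; python3 - <<'E'
from bench import eyes
from h import *
import cv2
g=cv2.imread('pics/r2.png',0);cp=eyes.camera_params('wrist')
P=proj(cp,place(D0,[(x,y,.032) for x in (0,.108) for y in (.11,.13)]));print(P.round().tolist())
def runs(r,t=195):
    a=np.where(g[r]>t)[0];return [(int(k[0]),int(k[-1])) for k in np.split(a,np.where(np.diff(a)>1)[0]+1) if len(k)>2]
for r in (2,10,20,50,80,120,200): print(r,runs(r))
E
```

```text
19.275 [ 0.55782518 -0.18372757  0.02719757] [-0.80959129 -5.32684199  2.31801675] [ 0.05431709 -0.01995722  0.128     ] [-0.0002, 0.0004, 0.0007, 0.1, -0.0002, 0.0012]
[[233.0, 288.0], [213.0, 34.0], [404.0, 289.0], [426.0, 35.0]]
0.99 0 0
0.9 0 0
0.88 0 0
[[213.0, 36.0], [209.0, -10.0], [425.0, 37.0], [429.0, -9.0]]
2 [(46, 48), (62, 66), (80, 88), (119, 121), (132, 140), (206, 212), (424, 431)]
10 [(48, 51), (65, 76), (88, 95), (106, 108), (111, 117), (134, 141), (206, 213), (423, 430)]
20 [(48, 51), (53, 60), (72, 88), (135, 142), (207, 213), (423, 429), (445, 453), (458, 464), (474, 477)]
50 [(212, 219), (410, 427), (433, 455), (457, 461)]
80 [(0, 12), (123, 129), (131, 133), (149, 158), (216, 221), (248, 265), (294, 320), (362, 366), (369, 386), (408, 424), (431, 446), (453, 460)]
120 [(0, 14), (16, 23), (112, 152), (220, 224), (251, 253), (270, 286), (330, 363), (408, 415), (417, 421), (468, 475)]
200 [(14, 34), (36, 42), (405, 408), (411, 414)]
```

Request:
apply_moves(moves=[0,0,0,0.006,0,0,45,0,0,0,0.012,0,0,45,0,0,0,0.018,0,0,45,0,0,0,0.024,0,0,45,0,0,0,0.03,0,0,45,0,0,0,0.036,0,0,45,0,0,0,0.042,0,0,45,0,0,0,0.048,0,0,45,0,0,0,0.054,0,0,45,0,0,0,0.06,0,0,45,0,0,0,0.066,0,0,45,0,0,0,0.072,0,0,45,0,0,0,0.078,0,0,45,0,0,0,0.084,0,0,45,0,0,0,0.088,0,0,45])

```text
time: 21.2
ee_pos: [0.5688, -0.0966, 0.0272]
tool_rot: [0.751, 0.661, -0.0, -0.0]
wrist_force: [-0.6, -5.0, 1.0]
grip_width: 0.0397
finger_force: 2.9
```

Request:
apply_moves(moves=[0,0,0,0.002,0,0,45,0,0,0,0.004,0,0,45,0,0,0,0.006,0,0,45])

```text
time: 21.58
ee_pos: [0.5694, -0.091, 0.0272]
tool_rot: [0.751, 0.661, -0.001, -0.0]
wrist_force: [-0.3, -6.1, 2.6]
grip_width: 0.0394
finger_force: 2.9
```

Request:
apply_moves(moves=[0,0,0,0.002,0,0,45,0,0,0,0.004,0,0,45])

```text
time: 21.82
ee_pos: [0.5699, -0.0871, 0.0272]
tool_rot: [0.751, 0.661, -0.001, -0.0]
wrist_force: [0.4, -4.7, 2.6]
grip_width: 0.0391
finger_force: 2.9
```

Request:
apply_moves(moves=[0,0,0,0.0015,0,0,45,0,0,0,0.003,0,0,45])

```text
time: 22.08
ee_pos: [0.5703, -0.0841, 0.0272]
tool_rot: [0.751, 0.661, -0.001, -0.0]
wrist_force: [-0.7, -6.1, 3.6]
grip_width: 0.0391
finger_force: 2.9
```

Request:
apply_moves(moves=[0,0,0,0.001,0,0,45,0,0,0,0.002,0,0,45])

```text
time: 22.32
ee_pos: [0.5704, -0.0829, 0.0272]
tool_rot: [0.751, 0.661, -0.001, 0.0]
wrist_force: [-0.3, -8.2, 3.2]
grip_width: 0.039
finger_force: 4.0
```

Request:
apply_moves(moves=[0,0,0,0.001,0,0,45,0,0,0,0.002,0,0,45])

```text
time: 22.58
ee_pos: [0.5704, -0.0829, 0.0272]
tool_rot: [0.751, 0.66, -0.002, 0.001]
wrist_force: [-1.3, -10.7, 3.3]
grip_width: 0.0389
finger_force: 5.6
```

The advance stopped and the force rose to 10.7 N, so the bin is against the buffers. Back off and rise.

Request:
apply_moves(moves=[0,0,0,-0.005,0,0,45,0,0,0,-0.012,0,0,45,0,0,0,-0.025,0,0,45,0,0,0,-0.04,0,0,45,0,0,0,-0.04,0,-0.03,45,0,0,0,-0.04,0,-0.08,45,0,0,0,-0.04,0,-0.13,45,0,0,0,-0.06,0,-0.16,45,0,0,0,-0.1,0,-0.18,45,0,0,0,-0.14,0,-0.18,45,0,0,0,-0.14,0,-0.18,45,0,0,0,-0.14,0,-0.18,45])

```text
time: 24.08
ee_pos: [0.5534, -0.218, 0.2067]
tool_rot: [0.751, 0.661, 0.0, -0.001]
wrist_force: [1.4, 0.3, -0.7]
grip_width: 0.0395
finger_force: 0.0
```

```bash
python3 - <<'E'
from bench import eyes,readout
from h import *
import cv2
s=readout.get_state();print(s['time'],s['ee_pos'],s['wrist_force'])
cp=eyes.camera_params('wrist');g=eyes.get_image('wrist')[:,:,::-1];cv2.imwrite('pics/f.png',g)
sc=eyes.camera_params('scene');im=eyes.get_image('scene')[:,:,::-1];cv2.imwrite('pics/fs.png',im);o=cv2.imread('pics/scene0.png')
for n,c,I in [('wrist',cp,g),('scene',sc,im)]:
    q=proj(c,place(D0,[(x,y,.074) for y in (.199,.089) for x in (.012,.096)]));print(n,q.round().tolist())
    # match predicted rim outline offsets
    for dx in (0,-.108):
        p=proj(c,place(D0,[(.054+dx-.012,.044,.014),(.054+dx+.012,.084,.024),(.054+dx-.012,.084,.024),(.054+dx+.012,.044,.014)]))
        x0,y0=p.min(0).astype(int)-1;x1,y1=p.max(0).astype(int)+2
        print('pawl',dx,x0,y0,x1,y1);k=I[max(y0,0):y1,x0:x1,1]
        if k.size and n=='wrist':print(cv2.resize(k,(14,14),interpolation=cv2.INTER_AREA))
d=cv2.absdiff(im,o).max(2)
x0,y0=255+92,203+41; print('pawl diff',d[244:258,347:365].astype(int).tolist())
E
```

```text
24.075 [ 0.55341486 -0.21800462  0.20672465] [ 1.42857006  0.29832466 -0.65712016]
wrist [[267.0, -91.0], [372.0, -91.0], [272.0, 62.0], [366.0, 62.0]]
pawl 0 306 77 332 121
[[183 239 242 239 243 240 246 252 250 255 255 255 255 243]
 [172 243 248 248 249 248 249 248 246 250 248 252 252 238]
 [172 242 250 248 248 247 248 247 247 249 248 248 249 227]
 [205 240 249 248 248 247 248 247 247 249 248 248 249 230]
 [207 237 249 248 249 247 249 247 246 249 248 248 249 231]
 [210 231 249 247 248 247 248 247 247 249 248 248 249 225]
 [224 229 249 248 248 246 248 247 246 249 248 248 249 231]
 [204 227 249 248 248 246 248 247 246 249 247 248 249 227]
 [204 223 249 247 248 246 248 247 246 249 247 248 248 222]
 [214 210 250 248 248 246 248 246 246 249 247 248 248 221]
 [223 212 249 248 247 246 248 246 246 249 247 248 248 223]
 [205 203 249 247 247 245 247 246 246 248 247 247 249 185]
 [ 86 200 252 251 251 250 251 251 251 251 251 251 250 147]
 [200 187 209 209 205 201 204 200 188 208 211 208 200 165]]
pawl -0.108 202 76 234 121
[[ 59 194 221 220 219 219 218 221 220 221 222 191 199 202]
 [ 52 198 239
[... 1182 characters left out ...]
 25, 22, 19, 13, 44, 47, 43, 42, 42, 41, 40], [24, 68, 11, 21, 24, 23, 26, 27, 26, 22, 13, 0, 32, 30, 38, 37, 38, 36], [88, 84, 29, 18, 23, 24, 26, 25, 25, 22, 22, 16, 78, 14, 36, 37, 37, 39], [103, 12, 9, 19, 18, 22, 26, 22, 27, 27, 22, 16, 9, 32, 12, 35, 39, 37], [93, 93, 5, 54, 11, 17, 22, 25, 25, 25, 23, 21, 14, 0, 21, 20, 41, 33], [76, 109, 4, 29, 37, 12, 21, 24, 26, 24, 27, 21, 18, 14, 84, 14, 16, 35], [40, 54, 10, 25, 19, 10, 14, 22, 22, 23, 25, 27, 21, 15, 10, 53, 10, 19], [33, 39, 60, 7, 14, 44, 10, 18, 21, 26, 23, 23, 23, 19, 13, 0, 56, 7], [31, 39, 41, 62, 6, 9, 52, 10, 17, 22, 22, 27, 25, 21, 31, 15, 0, 37], [35, 29, 30, 42, 68, 17, 13, 9, 15, 20, 25, 36, 25, 16, 17, 23, 42, 14]]
```

```bash
python3 - <<'E'
from bench import eyes
from h import *
import cv2
cp=eyes.camera_params('wrist');g=cv2.imread('pics/f.png',0)
for c in (285,300,345,355): print(c,g[30:100:2,c].tolist())
for r in (10,30,50,58): a=np.abs(np.diff(g[r].astype(int)));print(r,[(int(i),int(g[r,i]),int(g[r,i+1])) for i in np.where(a>30)[0] if 255<i<385])
for y in (.085,.089,.093): print(y,proj(cp,place(D0,[(.054,y,.074),(.054,y,.014)])).round(1).tolist())
o=cv2.imread('pics/scene0.png',0);n=cv2.imread('pics/fs.png',0)
t=o[243:262,345:366];m=cv2.matchTemplate(n[238:267,340:371],t,cv2.TM_CCOEFF_NORMED);print(cv2.minMaxLoc(m))
E
```

```text
285 [115, 195, 188, 182, 178, 244, 216, 216, 244, 241, 241, 254, 255, 249, 102, 124, 126, 124, 115, 115, 153, 97, 98, 100, 97, 99, 98, 110, 107, 110, 108, 109, 109, 108, 108]
300 [255, 92, 255, 249, 254, 255, 219, 224, 230, 218, 255, 251, 255, 249, 80, 228, 155, 245, 97, 125, 149, 100, 99, 101, 97, 101, 98, 115, 107, 109, 113, 113, 112, 110, 109]
345 [252, 252, 254, 255, 255, 255, 255, 255, 186, 226, 227, 255, 255, 249, 97, 126, 127, 123, 124, 117, 186, 148, 149, 148, 148, 147, 144, 159, 159, 173, 110, 113, 113, 113, 111]
355 [255, 255, 255, 255, 255, 255, 255, 255, 255, 255, 255, 253, 255, 248, 103, 124, 125, 123, 122, 123, 184, 144, 146, 144, 144, 144, 142, 156, 156, 158, 159, 168, 108, 108, 108]
10 [(259, 101, 65), (260, 65, 194), (261, 194, 255), (264, 255, 188), (266, 159, 109), (267, 109, 53), (268, 53, 255), (273, 254, 158), (274, 158, 110), (278, 106, 158), (279, 158, 215), (308, 215, 173), (310, 151, 217), (329, 255, 216), (330, 216, 175), (331, 175, 109), (332, 109, 217), (336, 202, 144), (337, 144, 255), (357, 248, 145), (361, 138, 255), (366, 255, 117), (367, 117, 78), (3
[... 699 characters left out ...]
5, 223), (275, 223, 112), (279, 99, 237), (292, 228, 116), (293, 116, 55), (294, 55, 232), (303, 235, 139), (304, 139, 68), (306, 54, 215), (307, 215, 246), (337, 255, 169), (339, 173, 224), (346, 209, 118), (349, 87, 209), (351, 205, 255), (355, 255, 210), (356, 210, 131), (359, 126, 176), (360, 176, 255), (365, 253, 102), (368, 79, 126), (369, 126, 255), (377, 252, 157), (380, 127, 188)]
58 [(263, 123, 255), (266, 255, 159), (269, 135, 67), (368, 72, 127), (370, 144, 233), (374, 255, 150), (378, 162, 125), (380, 97, 204)]
0.085 [[319.3, 68.9], [319.4, 79.8]]
0.089 [[319.3, 63.9], [319.4, 75.7]]
0.093 [[319.4, 58.9], [319.4, 71.6]]
(-0.27853167057037354, 0.9249734878540039, (0, 10), (5, 5))
```

The rear rim sits where the stalled push predicts. The pawl region matches its original raised look at zero offset (0.92), and the bin is centred (columns 269–368 between the rails). Handing in.

```bash
python3 -c "
from bench import arm
print(arm.sign_off())"
```

```text
the job is handed in; nothing more can be done
None
```

I pushed the bin into the empty lane until it stopped against the buffers, backed the arm clear, and handed the job in at about 24 s. The pawl looks sprung up from image matching only, because I had used all my picture views. Early on, the fingertips twice passed over the bin wall without moving the bin. I saw no sign of anything touching a rail, and no result came back.

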